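Refit the swing fence of a bread-slicing board

ROBOT

A 6-joint arm with a two-finger parallel gripper is mounted at the origin on a cart in front of the work surface, level with it; the furniture and walls round the work are solid. World frame = base frame: x ahead of the robot, y to its left, z up, the work surface at z = 0. Lengths are in m, angles in rad, forces in N, time in s.
With the tool pointing down it reaches from about 0.35 to 0.925 m from the base axis. Payload 6.4 kg.
Tool frame: the origin (TCP) lies between the finger pads; the fingertips stand 17 mm ahead of it and the grasp point (between the pads) lies 2 mm behind it; z points along the fingers, x is the direction in which the jaws open and shut, and the axes are right-handed (so a half turn about z gives the same grasp; the last joint's range is limited). The gripper opens to 85 mm and grips with 20 to 120 N. Pads are 22 mm wide; open, the fingers measure 114 mm over their backs; the gripper's body (76 mm by 85 mm) begins 54 mm behind the grasp point. The pads swing forward as they close: fully open they stand 13 mm farther back than shut.
Start: joints at [1.14, 0.245, 1.558, -0, 1.339, -0.174], TCP at [0.165, 0.629, 0.248] pointing down, gripper open.
Joint ranges: [-3.13, 3.13], [-1.02, 2.26], [0.13, 2.54], [-0.95, 4.09], [0.21, 2.88], [-2.74, 2.74]. Speed limits (rad/s): [2.57, 2.57, 3.14, 3.14, 3.14, 3.14].

INTERFACE

Orientations are given as a unit quaternion [w, x, y, z].
In Python, from workcell import get_obs, grab_frame, get_calibration, sign_off gives the robot as it stands.
- The arm moves only by the shell command python3 -m handwheel 'ROWS' [FORCE]. ROWS is JSON, a list of rows, each an object of numbers: "tx", "ty", "tz": the shift along the tool's x, y, z in m; "ax", "ay", "az": the turn, a rotation vector about the tool's x, y, z in rad; "hand": the opening in per cent of the stroke, from 0 (shut) to 100 (fully open). A call has 1 to 8 rows; each row shifts and turns the commanded pose from where the row before left it, along the tool's axes as they then stand; what a row does not reach is not made up. A row lasts 1/10 s, in which the tool goes at most 50 mm and 8.59 degrees, less where a joint would pass 70% of its speed; a pose out of reach is approached as far as the arm can. A call is refused whole if a number of a shift passes 0.05 or a number of a turn 0.15, either way. A call with a gripper value outside its range is refused whole. The fingers move at their own pace and stop on an object; FORCE is the grip in N (left out, the last holds). Time passes only in rows, so rows that do not move let the fingers close. It gives the time, the measured TCP pose, the force and the opening at its end, in the units of the state.
- get_obs(): the state, without advancing time (a new reading comes with each control period).
- grab_frame(name): name is "side" or "top"; returns the picture (400x640x3 uint8, blue, green, red); there is no depth.
- get_calibration(name): a dict with "camera_matrix" (3x3 intrinsics, pixels), "D" ([k1, k2, p1, p2, k3] as OpenCV has them; the pictures are not rectified), "origin" and "rotation" of the camera in the world. Camera axes: x right, y up, looking along -z (the intrinsics and any distortion apply to the point x, -y, -z); pixel columns grow to the right and rows downward; lengths in m; the calibration is good to about 2 mm. A picture is of the moment at which its call begins. get_calibration takes no time and is no camera call.
- sign_off(): hands the job in, once; it reports no verdict.
The state is a dict: "clock": time; "joints": joint angles; "qvel": joint speeds; "joint_torque": joint torques, N m; "tool_pos": TCP position; "tcp_rot": TCP orientation; "wrist_force": force on the tool from outside, world axes, zero at the start; "ft_torque": the same for the moment, N m; "gripper_width": opening from 0.0 (shut) to 1.0 (fully open).
Only numpy, scipy, OpenCV 4.12 (cv2) and the standard library are available. Lean on these libraries where they do the work, as an engineer would, in place of code of your own. Each camera call takes 0.05 s, during which the arm holds its last target. There are 200 camera calls.

TASK

The swing fence of the slicing board was taken off for cleaning: put it back. Slide the fence's eye in between the two hinge knuckles, line up the holes and drop the hinge pin down through all three until its collar sits on the top knuckle; only then swing the fence on its pin until it rests against the stop post. Leave the pin fully home and the fence standing flat on the board, and do not disturb the other things on the counter.

Things in the scene. Friction and masses are not known exactly. Their poses are not given: they have to be found in the camera images.
- slicing_board: Fixed wooden board, 120 (its x) x 200 (its y) x 15 mm; origin at the centre of its underside. At x = -30, y = +65 mm two fixed steel knuckles (rings, outer diameter 32, hole 15 mm) stand one above the other: 0 to 20 and 38 to 50 mm above the board's top, 18 mm gap between. A back post joins them on their +y side; the gap is open elsewhere, so the fence enters it moving to the board's +y.
- hinge_top (a point): Centre of the mouth of the upper knuckle's hole, on its top face, 65 mm above the counter; the hinge axis runs straight down from here. Axes as the board's. The back post's face is 16 mm from the axis: an eye pushed in until it touches the post is 2 mm past alignment.
- stop_post (a point): Centre of the top of the fixed steel stop post (16 mm diameter, 40 mm tall) at x = +41, y = -17 mm on the board. The pinned fence, swung from the board's -y direction towards its +x (counterclockwise from above), meets it with the side of its foot after about 0.45 rad; the post's axis is then 28 mm from the bar's centre plane (y = +28 mm in the fence's frame).
- fence: Loose fence, 0.15 to 0.3 kg, standing on the board. Origin on the axis of its eye at underside level; the bar runs along +x, z up. Steel eye: outer diameter 28, hole 15 mm, 24 to 34 mm above the underside, on a 20 mm wide tongue. Wooden bar from x = 36 to 150 mm, 20 mm wide, 52 mm tall (grip across the width from above), with a foot 40 mm wide, 8 mm tall.
- fence_tip (a point): Top of the free end of the fence's bar, at x = 150, y = 0, z = 52 mm of the fence's frame.
- pin: Loose steel pin, 0.09 kg, parked upright in the pin block. Origin on its axis at the underside of its collar, z up. Below: shank 12 mm diameter, 48 mm long, the last 9 mm tapering to 5 mm. Above: collar 26 mm diameter, 5 mm thick, then a black round knob to grip, 20 mm diameter, from 5 to 47 mm above the origin. Fully home, its origin is at hinge_top.
- pin_block: Fixed wooden block 50 x 50 x 55 mm standing on the counter, with a vertical 16 mm through hole in which the pin is parked, its collar on the block's top. Origin: centre of its underside.
- bell: Bystander: counter bell, 74 mm diameter, 52 mm tall, in front of the board on the right. Origin: centre of its underside.
- price_card: Bystander: small wooden foot with an upright black card, 22 x 62 x 58 mm, in front of the board on the left. Origin: centre of its underside.
- salt: Bystander: salt shaker, 44 mm diameter, 90 mm tall, behind and to the left. Origin: centre of its underside.
- mill: Bystander: wooden pepper mill, 58 mm diameter, 150 mm tall, behind and to the far left. Origin: centre of its underside.
Not all that is in view belongs to the job. Leave any red look-alike of the pin alone.

How it is judged:
On the way, in this order (a step that is already met when the one before it is completed fails the run):
1. the fence's eye is in the hinge gap, its axis within 6 mm of the hinge axis (horizontal distance between fence and hinge_top below 0.006 m and angle between fence's own z axis and vertical below 0.1 rad and z of fence in the frame of slicing_board below 0.022 m), for 0.2 s.
2. the pin is fully home through upper knuckle, eye and lower knuckle (collar within 5 mm of the top knuckle, upright) (all of step 1 and distance between pin and hinge_top below 0.005 m and angle between pin's own z axis and vertical below 0.1 rad), for 0.2 s.
3. the pinned fence is swung against the stop post (all of step 2 and y of stop_post in the frame of fence between 0.02 and 0.033 m), for 0.2 s.
At the end, for the whole second after the job is handed in: Pin upright and home: its collar within 5 mm of the top of the upper knuckle; the eye's axis within 6 mm of the hinge axis and the fence flat on the board (raised less than 7 mm; both tilted less than 0.1 rad); the fence rests against the stop post, gap under 5 mm; fence and pin at rest (all of step 3 and linear speed of each of fence, pin below 0.01 m/s); the robot touches nothing.
It fails at once if the bell is shifted more than 30 mm or knocked over (distance of bell from where it was at the start of the episode above 0.03 m or angle between bell's own z axis and vertical above 0.5 rad).
It fails at once if the price card is shifted more than 30 mm or knocked over (distance of price_card from where it was at the start of the episode above 0.03 m or angle between price_card's own z axis and vertical above 0.5 rad).
It fails at once if the salt shaker is shifted more than 30 mm or knocked over (distance of salt from where it was at the start of the episode above 0.03 m or angle between salt's own z axis and vertical above 0.5 rad).
It fails at once if the pepper mill is shifted more than 30 mm or knocked over (distance of mill from where it was at the start of the episode above 0.03 m or angle between mill's own z axis and vertical above 0.5 rad).
It also fails if it takes over 59 s, if anything falls off the work surface, if the arm or the gripper's body presses on something with over 40 N, if the wrist force passes 120 N, or if a joint passes its speed limit or range.

## Working session

There is one attempt and no reset: what is moved stays moved. The work goes in short steps, Python scripts to look and compute and a shell command to move; the robot and the scene stay as the last step left them, time stands still between calls to the robot, and variables do not carry over. Pictures are saved under pics/ and viewed, about 8 in all and at most 12, crops included, and the job is handed in when it is done.

```bash
ls; mkdir -p pics
python3 - <<'E'
from workcell import *
import cv2
o=get_obs();print(o)
for n in("side","top"):
    cv2.imwrite(f"pics/{n}0.png",grab_frame(n));c=get_calibration(n);print(n,c)
E
```

```text
pics
{'clock': 0.0, 'joints': array([ 1.13988260e+00,  2.45801573e-01,  1.55904546e+00, -3.30786048e-05,
        1.33868512e+00, -1.74042768e-01]), 'qvel': array([ 0.00094426, -0.00010731,  0.00094465,  0.00047962,  0.00047623,
       -0.00081585]), 'joint_torque': array([-2.12191349e-03, -4.29509604e+01, -3.26122141e+01, -2.21186133e-04,
        5.15964770e-03,  1.32474469e-05]), 'tool_pos': array([0.16487456, 0.6281879 , 0.24717138]), 'tcp_rot': array([ 4.64571351e-04,  7.91848109e-01,  6.10717309e-01, -8.51378471e-04]), 'wrist_force': array([ 0.44345993, -0.27506292,  0.1145452 ]), 'ft_torque': array([-0.03748555, -0.00712243, -0.03597987]), 'gripper_width': 1.00126036026335}
side {'camera_matrix': array([[509.16035387,   0.        , 328.62460923],
       [  0.        , 509.16035387, 200.95251996],
       [  0.        ,   0.        ,   1.        ]]), 'D': array([-0.14420749,  0.        ,  0.        ,  0.        ,  0.        ]), 'origin': array([ 0.15459805, -0.64753487,  0.64839038]), 'rotation': array([ 0.8476393 ,  0.46211328, -0.1305845 , -0.22562496])}
top {'camera_matrix': array([[361.45135479,   0.        , 319.8553572 ],
       [  0.        , 361.45135479, 194.58290035],
       [  0.        ,   0.        ,   1.        ]]), 'D': array([-0.02633224,  0.        ,  0.        ,  0.        ,  0.        ]), 'origin': array([0.52620524, 0.12481296, 0.90840139]), 'rotation': array([-0.70550495, -0.02607006,  0.03866843,  0.70716891])}
```

View pics/top0.png

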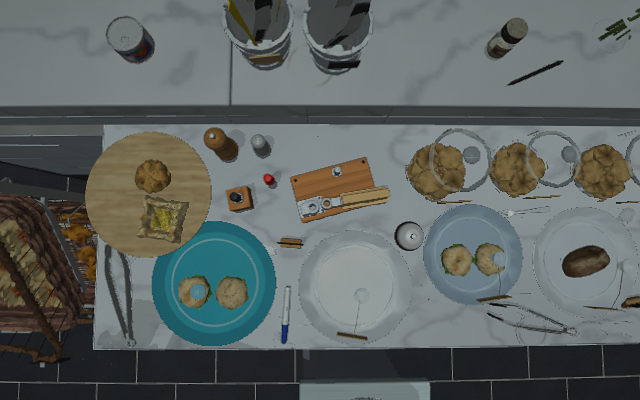

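View pics/side0.png

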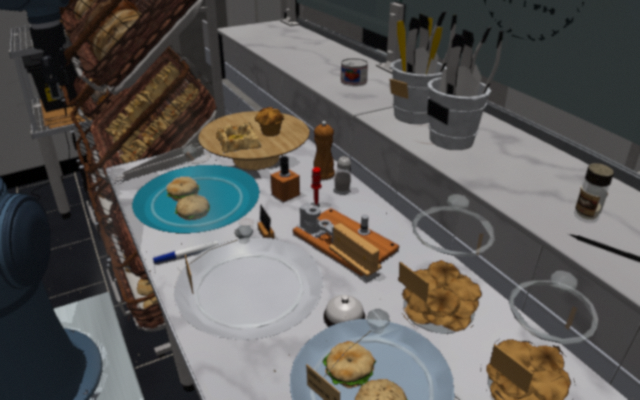

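The top view shows the board near (335,190), the fence lying with its eye at about (325,204), the pin block at (239,198) and the red decoy at (269,180). The bell is at (409,236), the card at (290,242), and the mill and salt at (217,140) and (260,145). I'll zoom in.

Run:
```python
import cv2,numpy as np
t=cv2.imread("pics/top0.png")[150:230,220:400];s=cv2.imread("pics/side0.png")[145:280,260:410]
t=cv2.resize(t,None,fx=4.4,fy=4.4,interpolation=cv2.INTER_CUBIC)
cv2.imwrite("pics/t1.png",t)
cv2.imwrite("pics/s1.png",cv2.resize(s,None,fx=4.4,fy=4.4,interpolation=cv2.INTER_CUBIC))
```

```text
(no output)
```

View pics/t1.png

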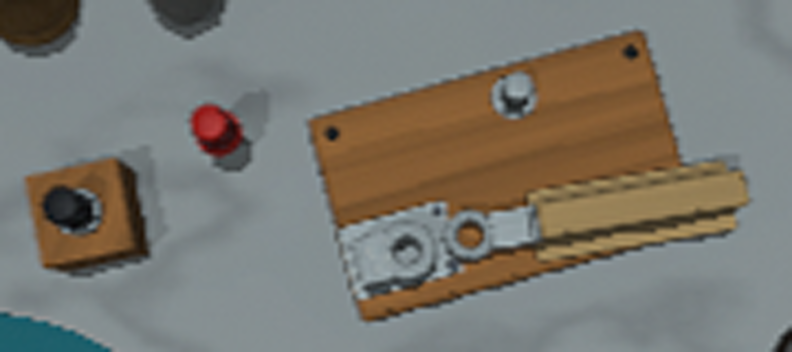

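View pics/s1.png

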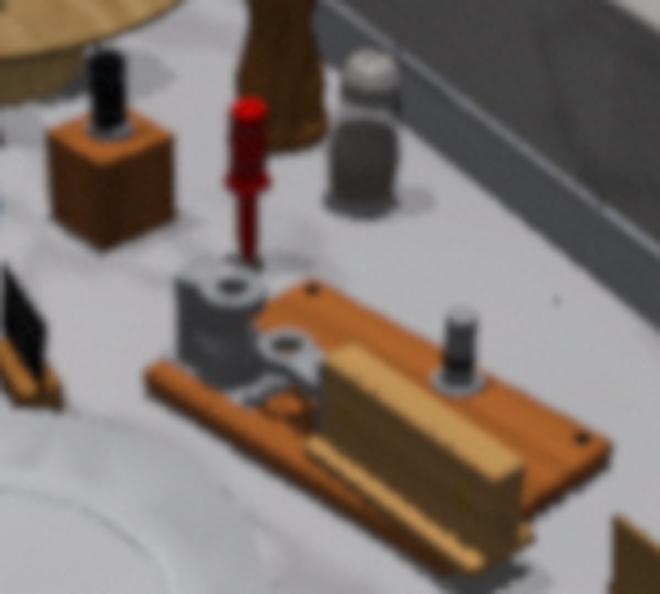

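```bash
cat > h.py <<'E'
import numpy as np,cv2
from workcell import *
from scipy.spatial.transform import Rotation as R
def rot(q): return R.from_quat(np.r_[q[1:],q[0]])
def ray(n,px):
    c=get_calibration(n);p=cv2.undistortPoints(np.array([[px]],float),c["camera_matrix"],c["D"])[0,0]
    return c["origin"],rot(c["rotation"]).apply([p[0],-p[1],-1])
def onz(n,px,z):
    o,d=ray(n,px);return o+d*(z-o[2])/d[2]
def tri(a,b):
    (o,d),(p,e)=ray("top",a),ray("side",b);s=np.linalg.lstsq(np.c_[d,-e],p-o,rcond=None)[0]
    return (o+d*s[0]+p+e*s[1])/2,np.linalg.norm(o+d*s[0]-p-e*s[1])
def T(u,v,k=4.4,o=(220,150)): return ((u+.5)/k-.5+o[0],(v+.5)/k-.5+o[1])
def S(u,v): return T(u,v,o=(260,145))
E
python3 - <<'E'
from h import *
np.set_printoptions(precision=4,suppress=True)
L=dict(hinge=((407,251),(231,287),.065),eye=((470,235),(288,345),.049),tip=((746,189),(510,470),.067),post=((517,83),(461,315),.055),
knob=((60,203),(106,57),.102),dotL=((332,133),(313,289),.015),dotR=((631,51),(582,438),.015))
for k,(a,b,z) in L.items(): print(k,onz("top",T(*a),z),onz("side",S(*b),z),*tri(T(*a),S(*b)))
print([onz("top",T(*c),.015) for c in((312,120),(642,30))])
E
```

```text
hinge [0.5754 0.1278 0.065 ] [0.573 0.124 0.065] [0.5754 0.1279 0.062 ] 0.00037361461947914835
eye [0.5849 0.0937 0.049 ] [0.5843 0.0895 0.049 ] [0.5857 0.0933 0.0461] 0.0013905320817363838
tip [ 0.608  -0.0532  0.067 ] [ 0.6072 -0.0569  0.067 ] [ 0.6087 -0.054   0.0643] 0.0011025915084741794
post [0.6672 0.068  0.055 ] [0.6633 0.0637 0.055 ] [0.6672 0.0681 0.0512] 0.0012739251071216971
knob [0.5979 0.3038 0.102 ] [0.5934 0.2972 0.102 ] [0.5978 0.3052 0.0972] 0.001252736917265799
dotL [0.6452 0.1703 0.015 ] [0.6446 0.1682 0.015 ] [0.6456 0.1703 0.0134] 0.00042715690814846576
dotR [0.6922 0.0001 0.015 ] [ 0.6906 -0.0009  0.015 ] [0.6921 0.0002 0.0139] 0.0008758507673759006
[array([0.6526, 0.1817, 0.015 ]), array([ 0.7044, -0.0064,  0.015 ])]
```

```bash
cat >> h.py <<'E'
def go(p,yaw=None):
    o=get_obs();r=rot(o["tcp_rot"]);x=r.as_matrix()[:,0];y0=np.arctan2(x[1],x[0])
    print("tool",np.round(o["tool_pos"],4),"yaw",round(y0,3),"clk",round(o["clock"],2),"j",np.round(o["joints"],2),"F",np.round(o["wrist_force"],1),"grip",round(o["gripper_width"],3))
    az=0 if yaw is None else (y0-yaw+np.pi/2)%np.pi-np.pi/2
    q=r*R.from_rotvec([0,0,az])
    # levelling residual: keep tool pointing straight down
    print("az",round(az,3),"shift after turn (mm)",np.round(q.inv().apply(np.array(p)-o["tool_pos"])*1000,1),"tilt",np.round(r.as_matrix()[:2,2],4))
E
python3 -m handwheel '[{"az":0.145,"hand":60},{"az":0.145,"hand":60},{"az":0.145,"hand":60},{"az":0.145,"hand":60},{"az":0.145,"hand":60},{"az":0.145,"hand":60},{"az":0.145,"hand":60},{"az":0.145,"hand":60}]' 40
python3 - <<'E'
from h import *
go([.597,.019,.15],.156)
E
```

```text
tool [0.1649 0.6282 0.2473] yaw 1.314 clk 0.1 j [ 1.14  0.25  1.56  0.    1.34 -0.17] F [ 0.3 -0.8 -0.7] grip 1.002
az 1.158 shift after turn (mm) [332.3 668.8  97.9] tilt [-0.0008 -0.0016]validation failed for argument at $[0]...
```

```bash
python3 -m handwheel --help | head; python3 -m handwheel '[{"tx":0,"ty":0,"tz":0,"ax":0,"ay":0,"az":0.145,"hand":60},{"tx":0,"ty":0,"tz":0,"ax":0,"ay":0,"az":0.145,"hand":60}]' 40
```

```text
clock: 0.3
tool_pos: [0.165, 0.6284, 0.2476]
tcp_rot: [0.0, 0.873, 0.487, -0.0]
wrist_force: [-0.2, -0.3, 0.4]
gripper_width: 0.693invalid input: not JSON, or not a number
```

```bash
python3 -m handwheel '[{"tx":0,"ty":0,"tz":0,"ax":0,"ay":0,"az":0.145,"hand":50},{"tx":0,"ty":0,"tz":0,"ax":0,"ay":0,"az":0.145,"hand":50},{"tx":0,"ty":0,"tz":0,"ax":0,"ay":0,"az":0.145,"hand":50},{"tx":0,"ty":0,"tz":0,"ax":0,"ay":0,"az":0.145,"hand":50},{"tx":0,"ty":0,"tz":0,"ax":0,"ay":0,"az":0.145,"hand":50},{"tx":0,"ty":0,"tz":0,"ax":0,"ay":0,"az":0.145,"hand":50}]'
python3 -m handwheel '[{"tx":0.02,"ty":0.04,"tz":0,"ax":0,"ay":0,"az":0,"hand":50},{"tx":0.02,"ty":0.04,"tz":0,"ax":0,"ay":0,"az":0,"hand":50},{"tx":0.02,"ty":0.04,"tz":0,"ax":0,"ay":0,"az":0,"hand":50},{"tx":0.02,"ty":0.04,"tz":0,"ax":0,"ay":0,"az":0,"hand":50},{"tx":0.02,"ty":0.04,"tz":0,"ax":0,"ay":0,"az":0,"hand":50},{"tx":0.02,"ty":0.04,"tz":0,"ax":0,"ay":0,"az":0,"hand":50},{"tx":0.02,"ty":0.04,"tz":0,"ax":0,"ay":0,"az":0,"hand":50},{"tx":0.02,"ty":0.04,"tz":0,"ax":0,"ay":0,"az":0,"hand":50}]'
python3 -m handwheel '[{"tx":0.02,"ty":0.04,"tz":0,"ax":0,"ay":0,"az":0,"hand":50},{"tx":0.02,"ty":0.04,"tz":0,"ax":0,"ay":0,"az":0,"hand":50},{"tx":0.02,"ty":0.04,"tz":0,"ax":0,"ay":0,"az":0,"hand":50},{"tx":0.02,"ty":0.04,"tz":0,"ax":0,"ay":0,"az":0,"hand":50},{"tx":0.02,"ty":0.04,"tz":0,"ax":0,"ay":0,"az":0,"hand":50},{"tx":0.02,"ty":0.04,"tz":0,"ax":0,"ay":0,"az":0,"hand":50},{"tx":0.02,"ty":0.04,"tz":0,"ax":0,"ay":0,"az":0,"hand":50},{"tx":0.02,"ty":0.04,"tz":0,"ax":0,"ay":0,"az":0,"hand":50}]'
python3 - <<'E'
from h import *
go([.597,.019,.12],.156)
E
```

```text
clock: 0.9
tool_pos: [0.165, 0.6284, 0.2476]
tcp_rot: [0.001, 0.997, 0.074, -0.0]
wrist_force: [-0.2, -0.6, -0.3]
gripper_width: 0.5
clock: 1.7
tool_pos: [0.3728, 0.3353, 0.248]
tcp_rot: [0.0, 0.997, 0.077, -0.0]
wrist_force: [0.7, -0.5, -0.3]
gripper_width: 0.496
clock: 2.5
tool_pos: [0.58, 0.0437, 0.2478]
tcp_rot: [-0.0, 0.997, 0.077, -0.0]
wrist_force: [0.8, 0.7, 0.1]
gripper_width: 0.497
tool [0.58   0.0437 0.2478] yaw 0.154 clk 2.5 j [-0.12  0.09  1.74  0.    1.32 -0.27] F [0.8 0.7 0.1] grip 0.497
az -0.002 shift after turn (mm) [ 13.   27.  127.8] tilt [-0.0007  0.0002]
```

```bash
python3 -m handwheel '[{"tx":0.006,"ty":0.013,"tz":0.04,"ax":0,"ay":0,"az":0,"hand":50},{"tx":0.007,"ty":0.014,"tz":0.04,"ax":0,"ay":0,"az":0,"hand":50},{"tx":0,"ty":0,"tz":0.04,"ax":0,"ay":0,"az":0,"hand":50},{"tx":0,"ty":0,"tz":0,"ax":0,"ay":0,"az":0,"hand":50}]'
python3 - <<'E'
from h import *
go([.597,.019,.052],.156)
cv2.imwrite("pics/t2.png",cv2.resize(grab_frame("top")[130:260,260:420],None,fx=3,fy=3,interpolation=cv2.INTER_CUBIC))
a=cv2.resize(grab_frame("side")[145:290,280:430],None,fx=3,fy=3,interpolation=cv2.INTER_CUBIC)
t=cv2.imread("pics/t2.png");h=max(a.shape[0],t.shape[0])
f=lambda m:cv2.copyMakeBorder(m,0,h-m.shape[0],0,0,cv2.BORDER_CONSTANT)
cv2.imwrite("pics/b2.png",np.hstack([f(t)[:, :400],f(a)[:, :400]]))
E
```

```text
clock: 2.9
tool_pos: [0.5917, 0.0208, 0.1214]
tcp_rot: [-0.002, 0.997, 0.076, -0.007]
wrist_force: [-1.8, -0.5, -0.2]
gripper_width: 0.497
tool [0.5917 0.0208 0.1214] yaw 0.153 clk 2.9 j [-0.16  0.26  1.78  0.    1.11 -0.31] F [-1.8 -0.5 -0.2] grip 0.497
az -0.003 shift after turn (mm) [ 5.8  2.9 69.3] tilt [-0.0136  0.0022]
```

View pics/b2.png

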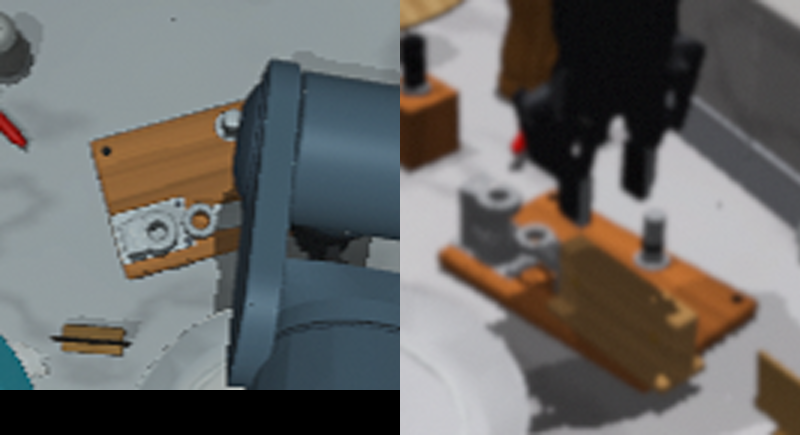

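The jaws straddle the bar. The red look-alike now seems to be lying down (left edge, top view), although the arm wasn't near it. I'll settle, then go down.

```bash
python3 -m handwheel '[{"tx":0,"ty":0,"tz":0,"ax":0,"ay":0,"az":0,"hand":50},{"tx":0,"ty":0,"tz":0,"ax":0,"ay":0,"az":0,"hand":50}]'
python3 - <<'E'
from h import *
go([.597,.019,.052],.156)
m=grab_frame("top").astype(int);k=(m[...,2]>120)&(m[...,1]<60);k[:130]=0
ys,xs=np.nonzero(k);print("red",len(xs),xs.min(),xs.max(),ys.min(),ys.max(),onz("top",(xs.mean(),ys.mean()),.01))
m=cv2.imread("pics/top0.png").astype(int);k=(m[...,2]>120)&(m[...,1]<60);k[:130]=0
ys,xs=np.nonzero(k);print("red0",len(xs),xs.min(),xs.max(),ys.min(),ys.max())
E
```

```text
clock: 3.2
tool_pos: [0.5981, 0.0208, 0.1313]
tcp_rot: [0.001, 0.997, 0.077, 0.002]
wrist_force: [0.3, 1.0, -0.5]
gripper_width: 0.502
tool [0.5981 0.0208 0.1313] yaw 0.155 clk 3.2 j [-0.15  0.26  1.77 -0.    1.11 -0.31] F [ 0.3  1.  -0.5] grip 0.502
az -0.001 shift after turn (mm) [-1.7  1.4 79.3] tilt [ 0.0049 -0.0008]
red 137 241 267 150 177 [0.68886721 0.27602068 0.01      ]
red0 43 264 273 174 181
```

```bash
python3 -m handwheel '[{"tx":0,"ty":0,"tz":0.02,"ax":0,"ay":0,"az":0,"hand":50},{"tx":0,"ty":0,"tz":0.02,"ax":0,"ay":0,"az":0,"hand":50},{"tx":0,"ty":0,"tz":0.02,"ax":0,"ay":0,"az":0,"hand":50},{"tx":0,"ty":0,"tz":0.015,"ax":0,"ay":0,"az":0,"hand":50},{"tx":0,"ty":0,"tz":0,"ax":0,"ay":0,"az":0,"hand":50},{"tx":0,"ty":0,"tz":0,"ax":0,"ay":0,"az":0,"hand":50}]'
python3 -m handwheel '[{"tx":0,"ty":0,"tz":0,"ax":0,"ay":0,"az":0,"hand":10},{"tx":0,"ty":0,"tz":0,"ax":0,"ay":0,"az":0,"hand":10},{"tx":0,"ty":0,"tz":0,"ax":0,"ay":0,"az":0,"hand":10},{"tx":0,"ty":0,"tz":0,"ax":0,"ay":0,"az":0,"hand":10},{"tx":0,"ty":0,"tz":0,"ax":0,"ay":0,"az":0,"hand":10}]' 40
python3 - <<'E'
from h import *
go([.597,.019,.052],.156)
E
```

```text
clock: 3.85
tool_pos: [0.597, 0.0207, 0.0541]
tcp_rot: [0.0, 0.997, 0.077, 0.0]
wrist_force: [0.6, 0.2, -0.1]
gripper_width: 0.499
clock: 4.35
tool_pos: [0.5976, 0.0206, 0.0548]
tcp_rot: [0.0, 0.997, 0.077, 0.001]
wrist_force: [-0.2, 0.1, 6.4]
gripper_width: 0.232
tool [0.5976 0.0206 0.0548] yaw 0.154 clk 4.35 j [-0.16  0.37  1.79  0.    0.98 -0.31] F [-0.2  0.1  6.4] grip 0.232
az -0.002 shift after turn (mm) [-0.9  1.4  2.8] tilt [ 0.0025 -0.0003]
```

```bash
python3 -m handwheel '[{"tx":0,"ty":0,"tz":-0.001,"ax":0,"ay":0,"az":0,"hand":10},{"tx":-0.0011,"ty":-0.0088,"tz":0,"ax":0,"ay":0,"az":0,"hand":10},{"tx":-0.0011,"ty":-0.0088,"tz":0,"ax":0,"ay":0,"az":0,"hand":10},{"tx":-0.0011,"ty":-0.0088,"tz":0,"ax":0,"ay":0,"az":0,"hand":10},{"tx":-0.0011,"ty":-0.0088,"tz":0,"ax":0,"ay":0,"az":0,"hand":10},{"tx":0,"ty":0,"tz":0,"ax":0,"ay":0,"az":0,"hand":10},{"tx":0,"ty":0,"tz":0,"ax":0,"ay":0,"az":0,"hand":10}]'
python3 -m handwheel '[{"tx":0,"ty":-0.001,"tz":0,"ax":0,"ay":0,"az":0,"hand":10},{"tx":0,"ty":0,"tz":0,"ax":0,"ay":0,"az":0,"hand":10},{"tx":0,"ty":0,"tz":0,"ax":0,"ay":0,"az":0,"hand":10}]'
python3 -m handwheel '[{"tx":0,"ty":-0.001,"tz":0,"ax":0,"ay":0,"az":0,"hand":10},{"tx":0,"ty":0,"tz":0,"ax":0,"ay":0,"az":0,"hand":10},{"tx":0,"ty":0,"tz":0,"ax":0,"ay":0,"az":0,"hand":10}]'
```

```text
clock: 5.05
tool_pos: [0.5866, 0.0564, 0.0548]
tcp_rot: [-0.001, 0.997, 0.077, 0.0]
wrist_force: [0.3, 2.0, 5.8]
gripper_width: 0.224
clock: 5.35
tool_pos: [0.5866, 0.0565, 0.0548]
tcp_rot: [-0.0, 0.997, 0.077, 0.0]
wrist_force: [0.2, -2.4, 5.7]
gripper_width: 0.222
clock: 5.65
tool_pos: [0.5866, 0.0569, 0.0548]
tcp_rot: [0.0, 0.997, 0.077, 0.0]
wrist_force: [0.4, -5.2, 5.9]
gripper_width: 0.228
```

```bash
python3 -m handwheel '[{"tx":0,"ty":0.0035,"tz":0,"ax":0,"ay":0,"az":0,"hand":10},{"tx":0,"ty":0,"tz":0,"ax":0,"ay":0,"az":0,"hand":10},{"tx":0,"ty":0,"tz":0,"ax":0,"ay":0,"az":0,"hand":10}]'
```

```text
clock: 5.95
tool_pos: [0.5869, 0.0552, 0.0548]
tcp_rot: [-0.001, 0.997, 0.077, 0.0]
wrist_force: [-0.8, 3.0, 6.7]
gripper_width: 0.225
```

```bash
python3 -m handwheel '[{"tx":0,"ty":0.0007,"tz":0,"ax":0,"ay":0,"az":0,"hand":10},{"tx":0,"ty":0,"tz":0,"ax":0,"ay":0,"az":0,"hand":10},{"tx":0,"ty":0,"tz":0,"ax":0,"ay":0,"az":0,"hand":45},{"tx":0,"ty":0,"tz":0,"ax":0,"ay":0,"az":0,"hand":45},{"tx":0,"ty":0,"tz":0,"ax":0,"ay":0,"az":0,"hand":45},{"tx":0,"ty":0,"tz":-0.02,"ax":0,"ay":0,"az":0,"hand":45},{"tx":0,"ty":0,"tz":-0.04,"ax":0,"ay":0,"az":0,"hand":45},{"tx":0,"ty":0,"tz":-0.05,"ax":0,"ay":0,"az":0,"hand":45}]'
python3 - <<'E'
from h import *
go([.598,.305,.165],1.27)
E
```

```text
clock: 6.75
tool_pos: [0.5848, 0.0528, 0.1626]
tcp_rot: [-0.001, 0.997, 0.077, -0.003]
wrist_force: [1.5, 0.3, -0.6]
gripper_width: 0.448
tool [0.5848 0.0528 0.1626] yaw 0.154 clk 6.75 j [-0.1   0.2   1.78  0.    1.17 -0.26] F [ 1.5  0.3 -0.6] grip 0.448
az -1.116 shift after turn (mm) [244.7 -62.2  -2.2] tilt [-0.0065  0.001 ]
```

```bash
python3 -m handwheel '[{"tx":0.0086,"ty":-0.041,"tz":0,"ax":0,"ay":0,"az":0,"hand":45},{"tx":0.0086,"ty":-0.041,"tz":0,"ax":0,"ay":0,"az":0,"hand":45},{"tx":0.0086,"ty":-0.041,"tz":0,"ax":0,"ay":0,"az":0,"hand":45},{"tx":0.0086,"ty":-0.041,"tz":0,"ax":0,"ay":0,"az":0,"hand":45},{"tx":0.0086,"ty":-0.041,"tz":0,"ax":0,"ay":0,"az":0,"hand":45},{"tx":0.0086,"ty":-0.041,"tz":0,"ax":0,"ay":0,"az":0,"hand":45},{"tx":0,"ty":0,"tz":0,"ax":0,"ay":0,"az":0,"hand":45},{"tx":0,"ty":0,"tz":0,"ax":0,"ay":0,"az":0,"hand":45}]'
python3 - <<'E'
from h import *
go([.598,.3045,.08],.154)
t=grab_frame("top");a=grab_frame("side")
t=cv2.resize(t[160:230,280:400],None,fx=5,fy=5,interpolation=cv2.INTER_CUBIC)
a=cv2.resize(a[100:240,230:390],None,fx=3,fy=3,interpolation=cv2.INTER_CUBIC)
t=t[:,:400]
h=max(len(t),len(a));f=lambda m:cv2.copyMakeBorder(m,0,h-m.shape[0],0,0,cv2.BORDER_CONSTANT)
cv2.imwrite("pics/b3.png",np.hstack([f(t),f(a)])[:,:800])
E
```

```text
clock: 7.55
tool_pos: [0.5996, 0.3043, 0.1634]
tcp_rot: [0.0, 0.997, 0.078, -0.001]
wrist_force: [-0.4, -0.0, -0.7]
gripper_width: 0.449
tool [0.5996 0.3043 0.1634] yaw 0.156 clk 7.55 j [ 0.3   0.38  1.55 -0.    1.21  0.15] F [-0.4 -0.  -0.7] grip 0.449
az 0.002 shift after turn (mm) [-1.4 -0.5 83.4] tilt [-0.0014 -0.0006]
```

View pics/b3.png

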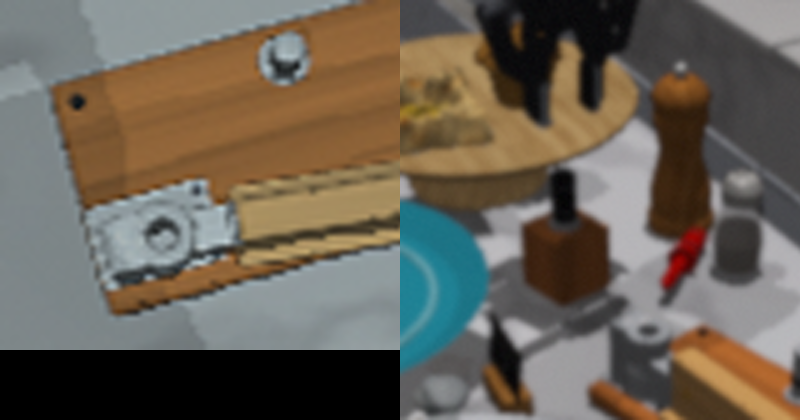

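The eye is in the gap under the upper knuckle (hole at (162,234) in the crop), and the jaws are above the pin. The red pin fell against the salt and mill, and I'll leave it there. Next I grasp the pin.

```bash
python3 -m handwheel '[{"tx":-0.001,"ty":0,"tz":0.02,"ax":0,"ay":0,"az":0,"hand":45},{"tx":0,"ty":0,"tz":0.02,"ax":0,"ay":0,"az":0,"hand":45},{"tx":0,"ty":0,"tz":0.02,"ax":0,"ay":0,"az":0,"hand":45},{"tx":0,"ty":0,"tz":0.021,"ax":0,"ay":0,"az":0,"hand":45},{"tx":0,"ty":0,"tz":0,"ax":0,"ay":0,"az":0,"hand":45},{"tx":0,"ty":0,"tz":0,"ax":0,"ay":0,"az":0,"hand":45}]'
python3 -m handwheel '[{"tx":0,"ty":0,"tz":0,"ax":0,"ay":0,"az":0,"hand":10},{"tx":0,"ty":0,"tz":0,"ax":0,"ay":0,"az":0,"hand":10},{"tx":0,"ty":0,"tz":0,"ax":0,"ay":0,"az":0,"hand":10},{"tx":0,"ty":0,"tz":0,"ax":0,"ay":0,"az":0,"hand":10},{"tx":0,"ty":0,"tz":0,"ax":0,"ay":0,"az":0,"hand":10}]' 40
python3 - <<'E'
from h import *
go([.598,.3045,.08],.154)
E
```

```text
clock: 8.25
tool_pos: [0.5994, 0.3024, 0.0833]
tcp_rot: [0.0, 0.997, 0.076, -0.0]
wrist_force: [0.8, 0.1, 1.4]
gripper_width: 0.451
clock: 8.75
tool_pos: [0.599, 0.3032, 0.0853]
tcp_rot: [0.0, 0.997, 0.077, -0.001]
wrist_force: [-5.9, -2.5, 6.0]
gripper_width: 0.222
tool [0.599  0.3032 0.0853] yaw 0.154 clk 8.75 j [ 0.3   0.47  1.59 -0.    1.08  0.15] F [-5.9 -2.5  6. ] grip 0.222
az 0.0 shift after turn (mm) [-0.8 -1.5  5.3] tilt [-0.0013 -0.0009]
```

```bash
python3 -m handwheel '[{"tx":0,"ty":0,"tz":-0.02,"ax":0,"ay":0,"az":0,"hand":10},{"tx":0,"ty":0,"tz":-0.025,"ax":0,"ay":0,"az":0,"hand":10},{"tx":0,"ty":0,"tz":-0.03,"ax":0,"ay":0,"az":0,"hand":10},{"tx":0,"ty":0,"tz":0,"ax":0,"ay":0,"az":0,"hand":10},{"tx":0,"ty":0,"tz":0,"ax":0,"ay":0,"az":0,"hand":10}]'
python3 - <<'E'
from h import *
go([.575,.1275,.16],.154)
E
```

```text
clock: 9.25
tool_pos: [0.6, 0.3036, 0.1599]
tcp_rot: [-0.0, 0.997, 0.077, 0.001]
wrist_force: [0.6, 0.3, -2.2]
gripper_width: 0.22
tool [0.6    0.3036 0.1599] yaw 0.154 clk 9.25 j [ 0.3   0.38  1.56 -0.    1.2   0.15] F [ 0.6  0.3 -2.2] grip 0.22
az -0.0 shift after turn (mm) [-51.7 170.2  -0.3] tilt [0.0028 0.0009]
```

```bash
python3 -m handwheel '[{"tx":-0.0086,"ty":0.0284,"tz":0,"ax":0,"ay":0,"az":0,"hand":10},{"tx":-0.0086,"ty":0.0284,"tz":0,"ax":0,"ay":0,"az":0,"hand":10},{"tx":-0.0086,"ty":0.0284,"tz":0,"ax":0,"ay":0,"az":0,"hand":10},{"tx":-0.0086,"ty":0.0284,"tz":0,"ax":0,"ay":0,"az":0,"hand":10},{"tx":-0.0086,"ty":0.0284,"tz":0,"ax":0,"ay":0,"az":0,"hand":10},{"tx":-0.0086,"ty":0.0284,"tz":0,"ax":0,"ay":0,"az":0,"hand":10},{"tx":0,"ty":0,"tz":0,"ax":0,"ay":0,"az":0,"hand":10},{"tx":0,"ty":0,"tz":0,"ax":0,"ay":0,"az":0,"hand":10}]'
python3 - <<'E'
from h import *
go([.575,.1275,.16],.154)
a=grab_frame("side")
cv2.imwrite("pics/b4.png",cv2.resize(a[150:240,280:370],None,fx=6,fy=6,interpolation=cv2.INTER_CUBIC))
E
```

```text
clock: 10.05
tool_pos: [0.5738, 0.1268, 0.1571]
tcp_rot: [-0.0, 0.997, 0.076, -0.001]
wrist_force: [0.1, -0.6, -1.0]
gripper_width: 0.222
tool [0.5738 0.1268 0.1571] yaw 0.153 clk 10.05 j [ 0.02  0.2   1.79  0.    1.16 -0.13] F [ 0.1 -0.6 -1. ] grip 0.222
az -0.001 shift after turn (mm) [ 1.3 -0.5 -2.9] tilt [-0.002   0.0003]
```

View pics/b4.png

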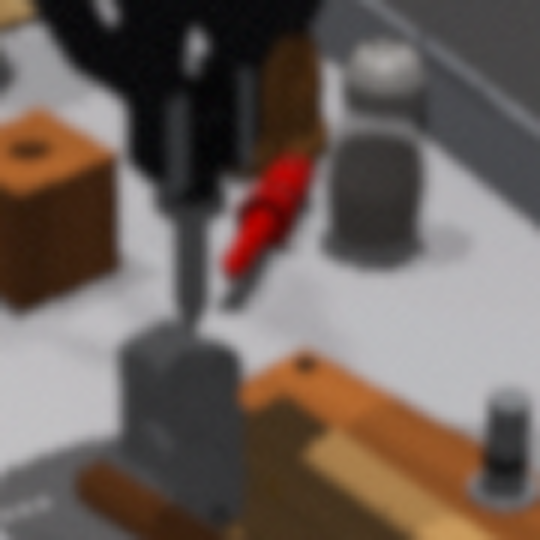

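Run:
```python
from h import *
q=lambda u,v:T(u,v,6,(280,150))
print("tip",onz("side",q(190,328),.079),"hinge",onz("side",S(231,287),.065))
print("collar",onz("side",q(190,200),.1268))
```

```text
tip [0.57139564 0.12456212 0.079     ] hinge [0.5730431 0.1240172 0.065    ]
collar [0.57409842 0.12898539 0.1268    ]
```

```bash
python3 -m handwheel '[{"tx":0.0014,"ty":0,"tz":0,"ax":0,"ay":0,"az":0,"hand":10},{"tx":0,"ty":0,"tz":0.01,"ax":0,"ay":0,"az":0,"hand":10},{"tx":0,"ty":0,"tz":0.005,"ax":0,"ay":0,"az":0,"hand":10},{"tx":0,"ty":0,"tz":0.005,"ax":0,"ay":0,"az":0,"hand":10},{"tx":0,"ty":0,"tz":0,"ax":0,"ay":0,"az":0,"hand":10}]'
python3 -m handwheel '[{"tx":0,"ty":0,"tz":0.004,"ax":0,"ay":0,"az":0,"hand":10},{"tx":0,"ty":0,"tz":0.004,"ax":0,"ay":0,"az":0,"hand":10},{"tx":0,"ty":0,"tz":0,"ax":0,"ay":0,"az":0,"hand":10}]'
```

```text
clock: 10.6
tool_pos: [0.575, 0.1276, 0.1369]
tcp_rot: [-0.0, 0.997, 0.077, -0.001]
wrist_force: [-0.4, 0.5, -0.9]
gripper_width: 0.222
clock: 10.9
tool_pos: [0.5755, 0.1273, 0.1296]
tcp_rot: [-0.0, 0.997, 0.077, -0.001]
wrist_force: [0.5, -0.5, -1.4]
gripper_width: 0.218
```

```bash
for i in 1; do python3 -m handwheel '[{"tx":0,"ty":0,"tz":0.004,"ax":0,"ay":0,"az":0,"hand":10},{"tx":0,"ty":0,"tz":0.004,"ax":0,"ay":0,"az":0,"hand":10},{"tx":0,"ty":0,"tz":0,"ax":0,"ay":0,"az":0,"hand":10}]'; done
python3 -m handwheel '[{"tx":0,"ty":0,"tz":0.004,"ax":0,"ay":0,"az":0,"hand":10},{"tx":0,"ty":0,"tz":0.004,"ax":0,"ay":0,"az":0,"hand":10},{"tx":0,"ty":0,"tz":0,"ax":0,"ay":0,"az":0,"hand":10}]'
```

```text
clock: 11.2
tool_pos: [0.5754, 0.1273, 0.1215]
tcp_rot: [-0.0, 0.997, 0.077, -0.001]
wrist_force: [-0.2, -0.4, -0.7]
gripper_width: 0.223
clock: 11.5
tool_pos: [0.5753, 0.1273, 0.1135]
tcp_rot: [-0.0, 0.997, 0.077, -0.001]
wrist_force: [-1.2, -0.8, -2.3]
gripper_width: 0.225
```

Smooth so far. The tip is at about z = 35 mm, through the eye and just entering the lower knuckle.

```bash
python3 -m handwheel '[{"tx":0,"ty":0,"tz":0.004,"ax":0,"ay":0,"az":0,"hand":10},{"tx":0,"ty":0,"tz":0.004,"ax":0,"ay":0,"az":0,"hand":10},{"tx":0,"ty":0,"tz":0,"ax":0,"ay":0,"az":0,"hand":10}]'
python3 -m handwheel '[{"tx":0,"ty":0,"tz":0.004,"ax":0,"ay":0,"az":0,"hand":10},{"tx":0,"ty":0,"tz":0.004,"ax":0,"ay":0,"az":0,"hand":10},{"tx":0,"ty":0,"tz":0,"ax":0,"ay":0,"az":0,"hand":10}]'
```

```text
clock: 11.8
tool_pos: [0.5753, 0.1273, 0.1055]
tcp_rot: [-0.0, 0.997, 0.077, -0.001]
wrist_force: [0.4, 0.1, -0.8]
gripper_width: 0.222
clock: 12.1
tool_pos: [0.5753, 0.1273, 0.0974]
tcp_rot: [-0.0, 0.997, 0.077, -0.001]
wrist_force: [0.6, -0.4, -0.6]
gripper_width: 0.224
```

```bash
python3 -m handwheel '[{"tx":0,"ty":0,"tz":0.002,"ax":0,"ay":0,"az":0,"hand":10},{"tx":0,"ty":0,"tz":0.001,"ax":0,"ay":0,"az":0,"hand":10},{"tx":0,"ty":0,"tz":0,"ax":0,"ay":0,"az":0,"hand":10}]'
python3 -m handwheel '[{"tx":0,"ty":0,"tz":0,"ax":0,"ay":0,"az":0,"hand":45},{"tx":0,"ty":0,"tz":0,"ax":0,"ay":0,"az":0,"hand":45},{"tx":0,"ty":0,"tz":0,"ax":0,"ay":0,"az":0,"hand":45},{"tx":0,"ty":0,"tz":-0.03,"ax":0,"ay":0,"az":0,"hand":45},{"tx":0,"ty":0,"tz":-0.03,"ax":0,"ay":0,"az":0,"hand":45}]'
python3 - <<'E'
from h import *
go([.575,.0,.15],.154)
E
```

```text
clock: 12.4
tool_pos: [0.576, 0.1274, 0.0954]
tcp_rot: [0.0, 0.997, 0.077, 0.0]
wrist_force: [-0.2, -0.4, -0.2]
gripper_width: 0.219
clock: 12.9
tool_pos: [0.575, 0.1273, 0.155]
tcp_rot: [-0.0, 0.997, 0.077, -0.001]
wrist_force: [-0.1, -0.1, 0.3]
gripper_width: 0.45
tool [0.575  0.1273 0.155 ] yaw 0.154 clk 12.9 j [ 0.03  0.21  1.78  0.    1.15 -0.13] F [-0.1 -0.1  0.3] grip 0.45
az -0.0 shift after turn (mm) [-19.5 125.8   5. ] tilt [-0.0027 -0.0001]
```

```bash
python3 -m handwheel '[{"tx":0,"ty":0,"tz":0,"ax":0,"ay":0,"az":-0.14,"hand":0},{"tx":0,"ty":0,"tz":0,"ax":0,"ay":0,"az":-0.14,"hand":0},{"tx":0,"ty":0,"tz":0,"ax":0,"ay":0,"az":-0.14,"hand":0},{"tx":0,"ty":0,"tz":0,"ax":0,"ay":0,"az":-0.14,"hand":0},{"tx":0,"ty":0,"tz":0,"ax":0,"ay":0,"az":0,"hand":0}]'
python3 - <<'E'
from h import *
go([.5527,.0123,.046],.72)
t=grab_frame("side");
cv2.imwrite("pics/b5.png",cv2.resize(t[150:290,270:430],None,fx=4,fy=4,interpolation=cv2.INTER_CUBIC))
E
```

```text
clock: 13.4
tool_pos: [0.5759, 0.1274, 0.1554]
tcp_rot: [0.0, 0.937, 0.349, 0.0]
wrist_force: [0.3, -0.3, -0.2]
gripper_width: 0.003
tool [0.5759 0.1274 0.1554] yaw 0.714 clk 13.4 j [ 0.03  0.21  1.78 -0.    1.15 -0.69] F [ 0.3 -0.3 -0.2] grip 0.003
az -0.006 shift after turn (mm) [-93.3  71.2 109.4] tilt [0.0002 0.    ]
```

View pics/b5.png

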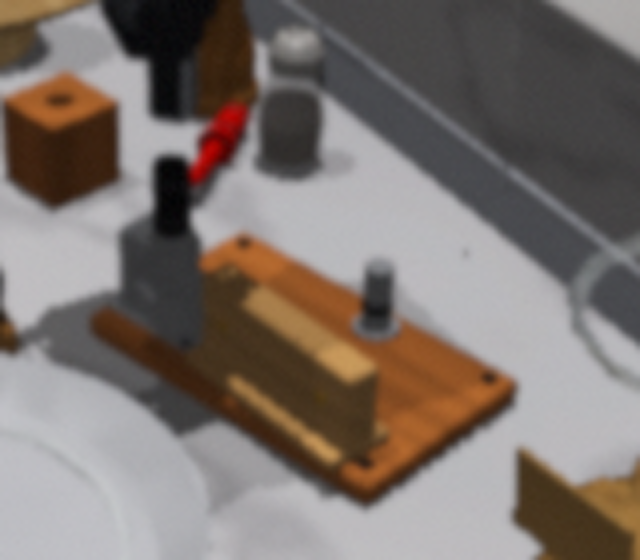

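The pin stands upright with its collar down at the hinge (172,225 in the crop). Next I go to the pushing position.

```bash
python3 -m handwheel '[{"tx":-0.031,"ty":0.0237,"tz":0,"ax":0,"ay":0,"az":0,"hand":0},{"tx":-0.031,"ty":0.0237,"tz":0,"ax":0,"ay":0,"az":0,"hand":0},{"tx":-0.031,"ty":0.0237,"tz":0,"ax":0,"ay":0,"az":0,"hand":0},{"tx":0,"ty":0,"tz":0.03,"ax":0,"ay":0,"az":0,"hand":0},{"tx":0,"ty":0,"tz":0.03,"ax":0,"ay":0,"az":0,"hand":0},{"tx":0,"ty":0,"tz":0.03,"ax":0,"ay":0,"az":0,"hand":0},{"tx":0,"ty":0,"tz":0.018,"ax":0,"ay":0,"az":0,"hand":0},{"tx":0,"ty":0,"tz":0,"ax":0,"ay":0,"az":0,"hand":0}]'
python3 - <<'E'
from h import *
go([.6305,.0289,.046],.72)
E
```

```text
clock: 14.25
tool_pos: [0.5498, 0.013, 0.0444]
tcp_rot: [-0.002, 0.937, 0.348, -0.003]
wrist_force: [-0.0, 0.0, -0.8]
gripper_width: -0.001
tool [0.5498 0.013  0.0444] yaw 0.711 clk 14.25 j [-0.18  0.3   1.91 -0.    0.94 -0.89] F [-0.   0.  -0.8] grip -0.001
az -0.009 shift after turn (mm) [71.2 41.3 -2.1] tilt [-0.0061  0.0011]
```

Push most of the way in about 6 mm rows (64 of 71 mm).

```bash
python3 -m handwheel '[{"tx":0.008,"ty":0.0046,"tz":0,"ax":0,"ay":0,"az":0,"hand":0},{"tx":0.008,"ty":0.0046,"tz":0,"ax":0,"ay":0,"az":0,"hand":0},{"tx":0.006,"ty":0.0035,"tz":0,"ax":0,"ay":0,"az":0,"hand":0},{"tx":0.006,"ty":0.0035,"tz":0,"ax":0,"ay":0,"az":0,"hand":0},{"tx":0.006,"ty":0.0035,"tz":0,"ax":0,"ay":0,"az":0,"hand":0}]'
python3 -m handwheel '[{"tx":0.006,"ty":0.0035,"tz":0,"ax":0,"ay":0,"az":0,"hand":0},{"tx":0.006,"ty":0.0035,"tz":0,"ax":0,"ay":0,"az":0,"hand":0},{"tx":0.006,"ty":0.0035,"tz":0,"ax":0,"ay":0,"az":0,"hand":0},{"tx":0.006,"ty":0.0035,"tz":0,"ax":0,"ay":0,"az":0,"hand":0},{"tx":0,"ty":0,"tz":0,"ax":0,"ay":0,"az":0,"hand":0}]'
python3 - <<'E'
from h import *
go([.6305,.0289,.046],.72)
E
```

```text
clock: 14.75
tool_pos: [0.5916, 0.0201, 0.0481]
tcp_rot: [0.0, 0.937, 0.349, 0.0]
wrist_force: [-4.4, -2.1, 3.0]
gripper_width: 0.002
clock: 15.25
tool_pos: [0.6191, 0.0254, 0.0472]
tcp_rot: [0.0, 0.937, 0.35, 0.001]
wrist_force: [-0.2, 0.1, -0.5]
gripper_width: 0.002
tool [0.6191 0.0254 0.0472] yaw 0.714 clk 15.25 j [-0.14  0.43  1.74  0.    0.98 -0.86] F [-0.2  0.1 -0.5] grip 0.002
az -0.006 shift after turn (mm) [10.9  4.9  1.2] tilt [ 0.0015 -0.0001]
```

```bash
python3 -m handwheel '[{"tx":0.003,"ty":0.0014,"tz":0,"ax":0,"ay":0,"az":0,"hand":0},{"tx":0.003,"ty":0.0014,"tz":0,"ax":0,"ay":0,"az":0,"hand":0},{"tx":0,"ty":0,"tz":0,"ax":0,"ay":0,"az":0,"hand":0}]'
python3 -m handwheel '[{"tx":0.002,"ty":0.001,"tz":0,"ax":0,"ay":0,"az":0,"hand":0},{"tx":0,"ty":0,"tz":0,"ax":0,"ay":0,"az":0,"hand":0}]'
python3 -m handwheel '[{"tx":0.002,"ty":0.001,"tz":0,"ax":0,"ay":0,"az":0,"hand":0},{"tx":0,"ty":0,"tz":0,"ax":0,"ay":0,"az":0,"hand":0}]'
python3 - <<'E'
from h import *
t=grab_frame("side");
cv2.imwrite("pics/b6.png",cv2.resize(t[170:280,280:400],None,fx=5,fy=5,interpolation=cv2.INTER_CUBIC))
E
```

```text
clock: 15.55
tool_pos: [0.6248, 0.0271, 0.0473]
tcp_rot: [0.0, 0.937, 0.35, 0.0]
wrist_force: [-0.4, 0.1, -0.3]
gripper_width: 0.004
clock: 15.75
tool_pos: [0.6267, 0.0277, 0.0473]
tcp_rot: [0.0, 0.937, 0.349, 0.0]
wrist_force: [-0.6, -0.1, -0.4]
gripper_width: -0.003
clock: 15.95
tool_pos: [0.6289, 0.0282, 0.0473]
tcp_rot: [0.0, 0.937, 0.349, 0.0]
wrist_force: [-1.0, -0.5, -0.0]
gripper_width: -0.0
```

View pics/b6.png

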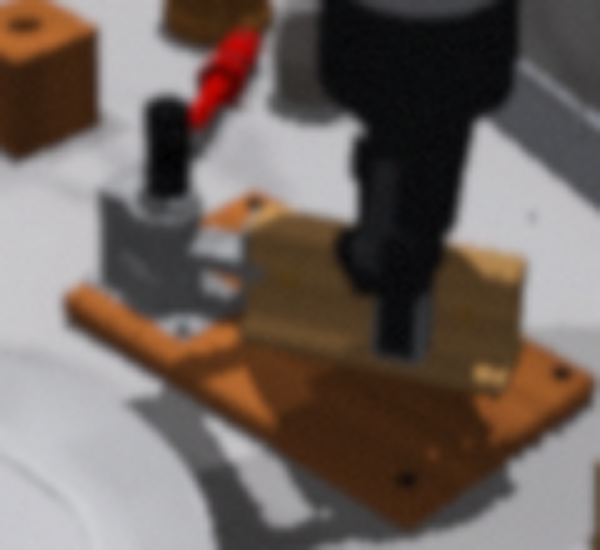

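The fence is swinging on the pin, with the finger flat on the bar and only sliding friction so far. I continue to contact.

```bash
python3 -m handwheel '[{"tx":0.002,"ty":0.0005,"tz":0,"ax":0,"ay":0,"az":0,"hand":0},{"tx":0,"ty":0,"tz":0,"ax":0,"ay":0,"az":0,"hand":0}]'
python3 -m handwheel '[{"tx":0.002,"ty":0.0005,"tz":0,"ax":0,"ay":0,"az":0,"hand":0},{"tx":0,"ty":0,"tz":0,"ax":0,"ay":0,"az":0,"hand":0}]'
python3 -m handwheel '[{"tx":0.002,"ty":0.0005,"tz":0,"ax":0,"ay":0,"az":0,"hand":0},{"tx":0,"ty":0,"tz":0,"ax":0,"ay":0,"az":0,"hand":0}]'
```

```text
clock: 16.2
tool_pos: [0.6306, 0.0292, 0.0473]
tcp_rot: [-0.0, 0.937, 0.35, -0.0]
wrist_force: [-1.5, -0.9, 0.1]
gripper_width: -0.004
clock: 16.4
tool_pos: [0.6313, 0.0295, 0.0474]
tcp_rot: [-0.0, 0.937, 0.35, -0.002]
wrist_force: [-8.2, -4.1, 6.3]
gripper_width: 0.003
clock: 16.6
tool_pos: [0.6318, 0.0297, 0.0476]
tcp_rot: [-0.0, 0.937, 0.35, -0.004]
wrist_force: [-15.6, -6.2, 11.4]
gripper_width: -0.002
```

Firm contact, at the predicted pose. I ease off, retreat and rise, then verify.

```bash
python3 -m handwheel '[{"tx":-0.002,"ty":0,"tz":0,"ax":0,"ay":0,"az":0,"hand":0},{"tx":0,"ty":0,"tz":0,"ax":0,"ay":0,"az":0,"hand":0},{"tx":0,"ty":0,"tz":0,"ax":0,"ay":0,"az":0,"hand":0},{"tx":-0.004,"ty":0,"tz":0,"ax":0,"ay":0,"az":0,"hand":0},{"tx":-0.02,"ty":0,"tz":0,"ax":0,"ay":0,"az":0,"hand":0},{"tx":-0.02,"ty":0,"tz":-0.01,"ax":0,"ay":0,"az":0,"hand":0},{"tx":0,"ty":0,"tz":-0.05,"ax":0,"ay":0,"az":0,"hand":0},{"tx":0,"ty":0,"tz":-0.05,"ax":0,"ay":0,"az":0,"hand":0}]'
python3 -m handwheel '[{"tx":-0.04,"ty":0,"tz":-0.03,"ax":0,"ay":0,"az":0,"hand":0},{"tx":-0.04,"ty":0,"tz":-0.02,"ax":0,"ay":0,"az":0,"hand":0},{"tx":-0.04,"ty":0,"tz":0,"ax":0,"ay":0,"az":0,"hand":0},{"tx":-0.02,"ty":-0.04,"tz":0,"ax":0,"ay":0,"az":0,"hand":0},{"tx":0,"ty":-0.04,"tz":0,"ax":0,"ay":0,"az":0,"hand":0},{"tx":0,"ty":-0.05,"tz":0,"ax":0,"ay":0,"az":0,"hand":0},{"tx":0,"ty":-0.05,"tz":0,"ax":0,"ay":0,"az":0,"hand":0},{"tx":0,"ty":0,"tz":0,"ax":0,"ay":0,"az":0,"hand":0}]'
python3 - <<'E'
from h import *
t=cv2.resize(grab_frame("top")[140:220,285:395],None,fx=3.6,fy=3.6,interpolation=cv2.INTER_CUBIC)
a=cv2.resize(grab_frame("side")[160:280,285:405],None,fx=3.3,fy=3.3,interpolation=cv2.INTER_CUBIC)
h=max(len(t),len(a));f=lambda m:cv2.copyMakeBorder(m,0,h-m.shape[0],0,0,cv2.BORDER_CONSTANT)
cv2.imwrite("pics/b7.png",np.hstack([f(t),f(a)]))
E
```

```text
clock: 17.4
tool_pos: [0.5984, 0.0007, 0.1573]
tcp_rot: [-0.001, 0.937, 0.349, -0.001]
wrist_force: [1.3, 0.1, 0.5]
gripper_width: 0.002
clock: 18.2
tool_pos: [0.3731, 0.0481, 0.2067]
tcp_rot: [-0.0, 0.936, 0.352, 0.001]
wrist_force: [0.8, 0.2, 0.5]
gripper_width: 0.003
```

View pics/b7.png

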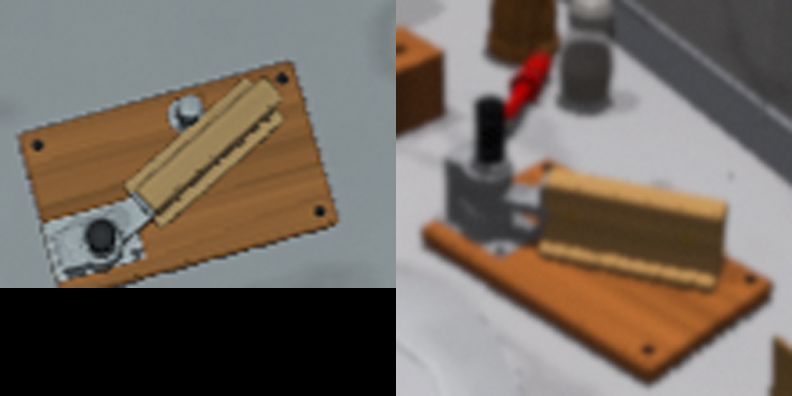

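Run:
```python
from h import *
q=lambda u,v:T(u,v,3.6,(285,140))
a=onz("top",q(145,197),.067);b=onz("top",q(273,96),.067);d=(b-a)[:2];d/=np.linalg.norm(d)
H=np.array([.5754,.1272]);p=np.array([.6672,.068])-H
print("yaw",np.arctan2(d[1],d[0]),"post y in fence mm",1e3*(d[0]*p[1]-d[1]*p[0]),"length",np.linalg.norm(b-a))
sign_off()
```

```text
yaw -0.9035724250678782 post y in fence mm 35.47939538699425 length 0.10728570084603942
the job is handed in; nothing more can be done
```

The fence is back on its hinge with the pin in and swung to the stop post, and I've handed the job in. However, my last numeric check came out just outside tolerance, and I hadn't seen it when I handed in.

**What I did**
- **Eye:** I gripped the bar, slid the eye into the gap until it touched the back post, backed off about 2 mm and released.
- **Pin:** It went down through all three holes with side forces of about 1 N or less. The collar height worked out to within about 0.5 mm of home.
- **Swing:** I pushed the fence with closed fingers until the contact force rose from about 2 N to 17 N. The tool was then within about 2 mm of the predicted contact point. I then backed off and moved the arm clear.

**Last checks**
- **Pictures:** The final views showed the pin upright and home, the fence flat, the side of its foot against the post, and the robot clear of everything.
- **Check that disagreed:** A rough estimate from hand-picked pixels put the stop post 35 mm from the bar's centre plane. Contact should give 28 mm, and the limit is 33 mm. I ran it in the same script that handed the job in, so I couldn't act on it. The bar length came out as 107 mm instead of 114 mm, so the picks were coarse. I trust the force contact and the picture more, but a small rebound when I backed off can't be ruled out.
- **Bystanders:** The red look-alike pin fell over early, while the arm was nowhere near it, and I left it leaning by the salt and mill. The salt and mill still stood in the final view. I never touched the bell or price card, but I did not measure any bystander's final position.

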